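# Load the orbital shaker: every vessel in the clamp made for it

### The job

Load the orbital shaker for a run: take the four vessels standing on the bench (two conical flasks, a round bottle and a square bottle) and stand each one upright, fully down on the floor of the platform clamp made for its shape and size: the square bottle in the square bracket, the round vessels in the round finger clamps, widest base in the widest clamp, narrowest in the narrowest. Set them down rather than dropping them, tip nothing over, and leave the beaker and the timer where they are.

Things in the scene. Friction and masses are not known exactly. Their poses are not given: they have to be found in the camera images.
- large_flask: the larger open conical glass flask: base 65 mm across, 110 mm high, neck 31 mm across from 56 mm up to the rim. Origin: centre of the underside, z up along its axis. Stands upright on the bench; about 0.12 kg.
- small_flask: the smaller, stoppered conical glass flask: base 46 mm across, 101 mm high, neck and stopper about 22 mm across from 45 mm up. Origin: centre of the underside, z up. Stands upright on the bench; about 0.09 kg.
- round_bottle: small round plastic bottle with screw cap: body 33 mm across up to 61 mm, cap 24 mm across, 82 mm high in all. Origin: centre of the underside, z up. Stands upright on the bench; about 0.05 kg. The shortest of the four.
- square_bottle: square plastic reagent bottle with screw cap: body 51 x 51 mm, flats (across its own x and y) up to about 80 mm, cap 36 mm across, 109 mm high in all. Origin: centre of the underside, z up. Stands upright on the bench; about 0.19 kg.
- clamp_wide: the widest round clamp: six upright spring-steel fingers in a ring, 73 mm clear inside the ring. Fixed on the shaker's flat 280 mm square platform, 66 mm above the bench, at one corner of a 120 mm square of four clamps. Origin: centre of its foot's underside, z up; the floor for the vessel is 3 mm above it; fingers straight to 23 mm, then flared outward by 9 mm; tips 34 mm above the origin.
- clamp_medium: the middle-sized round clamp: six upright spring-steel fingers in a ring, 54 mm clear inside the ring. Fixed on the shaker's flat 280 mm square platform, 66 mm above the bench, at one corner of a 120 mm square of four clamps. Origin: centre of its foot's underside, z up; the floor for the vessel is 3 mm above it; fingers straight to 23 mm, then flared outward by 9 mm; tips 34 mm above the origin.
- clamp_narrow: the narrowest round clamp: four upright spring-steel fingers in a ring, 42 mm clear inside the ring. Fixed on the shaker's flat 280 mm square platform, 66 mm above the bench, at one corner of a 120 mm square of four clamps. Origin: centre of its foot's underside, z up; the floor for the vessel is 3 mm above it; fingers straight to 23 mm, then flared outward by 9 mm; tips 34 mm above the origin.
- bracket_square: square bracket: four flat spring-steel walls, 60 x 60 mm clear inside, faces across its own x and y. Fixed on the shaker's flat 280 mm square platform, 66 mm above the bench, at one corner of a 120 mm square of four clamps. Origin: centre of its foot's underside, z up; floor for the vessel 3 mm above it; walls straight to 23 mm, then flared outward by 9 mm; lips 34 mm above the origin.
- beaker: bystander: empty low glass beaker, 56 mm across, 68 mm high, on the bench behind the vessels. Origin: centre of the underside.
- timer: bystander: flat white lab timer, 66 x 62 x 19 mm, on the bench left of the vessels. Origin: centre of the underside.

How it is judged:
By the outcome, as a careful person would: the job done as asked, in the order asked, and still so for the second after the job is handed in, with the robot touching nothing.
It also fails if it takes over 128 s, if anything falls off the work surface, if the arm or the gripper's body presses on something with over 40 N, if the wrist force passes 120 N, or if a joint passes its speed limit or range.

### The arm

A 6-joint arm with a two-finger parallel gripper is mounted at the origin on a cart in front of the work surface, level with it; the furniture and walls round the work are solid. World frame = base frame: x ahead of the robot, y to its left, z up, the work surface at z = 0. Lengths are in m, angles in rad, forces in N, time in s.
With the tool pointing down it reaches from about 0.325 to 0.9 m from the base axis. Payload 6.1 kg.
Tool frame: the origin (TCP) lies midway between the tips of the shut fingers; the grasp point (between the pads) lies 19 mm behind it; z points along the fingers, y is the line along which they close (so a half turn about z gives the same grasp; the last joint's range is limited). The gripper opens to 85 mm and grips with 20 to 120 N. Pads are 22 mm wide; open, the fingers measure 114 mm over their backs; the gripper's body (76 mm by 85 mm) begins 54 mm behind the grasp point. The pads swing forward as they close: fully open they stand 13 mm farther back than shut.
Start: joints at [-1.306, 0.22, 1.526, -0, 1.395, -0.126], TCP at [0.238, -0.578, 0.231] pointing down, gripper open.
Joint ranges: [-2.98, 2.98], [-0.91, 2.08], [0.09, 2.57], [-1.24, 4.39], [0.2, 2.65], [-2.68, 2.68]. Speed limits (rad/s): [2.57, 2.57, 3.01, 3.14, 3.14, 3.14].

### API

Orientations are given as [roll, pitch, yaw] about the fixed x, y, z axes, in that order (R = Rz(yaw) Ry(pitch) Rx(roll)).
In Python, from plant import manip, kin, eyes, finder, monitor gives the robot as it stands. Calls block until the motion is done:
- manip.movep(position, orientation): joint-space move of the TCP to a pose.
- manip.move_l(position, feed=0.15, rotation=None, max_force=None): straight line of the TCP; rotation=None keeps the orientation; feed is the mean speed in m/s. With max_force (N) it stops when the force on the tool has changed by that much, and returns True; else False.
- manip.set_joints(angles): joint-space move.
- manip.gripper_to(opening, f_grip=None): finger opening in m; f_grip is the grip in N (None keeps the last); returns when the fingers have stopped.
- manip.hold(seconds).
- kin.inverse_kinematics(position, orientation): joint angles nearest the present ones, or None.
- eyes.get_image(name): name is "side" or "top"; returns (picture, depth): 480x640x3 uint8, red, green, blue; 480x640 float32, m along the optical axis (not along the pixel's ray), 0 where there is no reading.
- eyes.get_calibration(name): a dict with "intrinsics" (3x3 intrinsics, pixels), "dist_coeffs" ([k1, k2, p1, p2, k3] as OpenCV has them; the pictures are not rectified), "world_from_camera" (4x4, takes a point from camera to world coordinates). Camera axes: x right, y down, z forward; pixel columns grow to the right and rows downward; lengths in m; the calibration is good to about 2 mm. A picture is of the moment at which its call begins. get_calibration takes no time and is no camera call.
A pose or a line that the arm cannot do raises manip.Unreachable and nothing moves.
- manip.job_done(): hands the job in; it is judged then, once.
Trained networks look in the newest picture that a camera, given by its name, has taken for a name from the list of things; names that differ only in an ending like _2 or _b are one class to them, and where a whole thing is asked for, a point or a joint stands for the part that bears it (a point fixed in the world has none). Each returns a list of dicts, best first, with "confidence" (0 to 1); they miss things now and then, are a little off and sometimes report something else, mostly with a low value. They report only what shows in the picture. A call takes as long as a camera call.
- finder.silhouettes(target, camera): "region" (480x640 bool, what is visible of it) and "uv" ([column, row] in pixels, amid what is visible of it).
Readings, each from a call of its own:
- monitor.read_time_s(): time.
- monitor.read_q(): joint angles.
- monitor.read_joint_velocities(): joint speeds.
- monitor.read_joint_torque(): joint torques, N m.
- monitor.read_eef_pos(): TCP position.
- monitor.read_tcp_rot(): TCP orientation.
- monitor.read_ft_force(): force on the tool from outside, world axes, zero at the start.
- monitor.read_torque(): the same for the moment, N m.
- monitor.read_opening(): finger opening in m.
- monitor.read_grasp_force(): force on a finger pad.
Only numpy, scipy, OpenCV 4.12 (cv2) and the standard library are available. Lean on these libraries where they do the work, as an engineer would, in place of code of your own. Each camera call takes 0.05 s, during which the arm holds its last target. There are 200 camera calls.

## Working session

There is one attempt and no reset: what is moved stays moved. The work goes in short steps, each a Python script; the robot and the scene stay as the last script left them, time stands still between calls to the robot, and variables do not carry over. Pictures are saved under pics/ and viewed, at most 14 in all, crops included, and the job is handed in when it is done.

```bash
ls; mkdir -p pics; python3 - <<'E'
from plant import manip, kin, eyes, finder, monitor
import cv2, numpy as np
for c in ("top","side"):
    im,d=eyes.get_image(c); cv2.imwrite(f"pics/{c}0.png",im[:,:,::-1]); k=eyes.get_calibration(c)
    print(c,np.round(k["intrinsics"],1).tolist(),k["dist_coeffs"],np.round(k["world_from_camera"],3).tolist())
    for n in "large_flask small_flask round_bottle square_bottle clamp_wide clamp_medium clamp_narrow bracket_square beaker timer".split():
        r=finder.silhouettes(n,c)
        print(n,[(round(x["confidence"],2),np.round(x["uv"]).tolist(),int(x["region"].sum())) for x in r[:3]])
print(monitor.read_time_s())
E
```

```text
pics
plant.py
top [[440.3, 0.0, 325.0], [0.0, 440.3, 239.9], [0.0, 0.0, 1.0]] [-0.02722829  0.          0.          0.          0.        ] [[0.018, -0.996, 0.087, 0.501], [-1.0, -0.018, 0.01, 0.093], [-0.009, -0.087, -0.996, 1.112], [0.0, 0.0, 0.0, 1.0]]
large_flask [(0.71, [254.0, 306.0], 582)]
small_flask [(0.75, [306.0, 306.0], 270)]
round_bottle [(0.55, [308.0, 251.0], 147)]
square_bottle [(0.75, [244.0, 241.0], 470)]
clamp_wide [(0.96, [488.0, 239.0], 1116)]
clamp_medium [(0.59, [446.0, 298.0], 720)]
clamp_narrow [(0.95, [494.0, 291.0], 519), (0.54, [446.0, 298.0], 729)]
bracket_square [(0.91, [434.0, 246.0], 1128)]
beaker []
timer [(0.91, [196.0, 287.0], 674)]
side [[471.5, 0.0, 317.2], [0.0, 471.5, 231.7], [0.0, 0.0, 1.0]] [-0.03440243  0.          0.          0.          0.        ] [[-0.959, -0.18, 0.218, 0.312], [-0.282, 0.546, -0.789, 0.977], [0.023, -0.818, -0.574, 0.738], [0.0, 0.0, 0.0, 1.0]]
large_flask [(0.64, [348.0, 316.0], 1150), (0.27, [377.0, 189.0], 304), (0.24, [308.0, 263.0], 468)]
small_flask [(0.68, [363.0, 270.0], 428)]
round_bottle [(0.96, [307.0, 264.0], 426), (0.27, [361.0, 271.0], 427)]
square_bottle [(0.79, [273.0, 302.0], 1191)]
clamp_wide [(0.81, [341.0, 168.0], 392)]
clamp_medium [(0.9, [380.0, 190.0], 352)]
clamp_narrow [(0.57, [333.0, 189.0], 435), (0.54, [374.0, 168.0], 202)]
bracket_square []
beaker [(0.96, [266.0, 236.0], 639)]
timer [(0.59, [312.0, 374.0], 1133)]
1.1
```

View pics/top0.png

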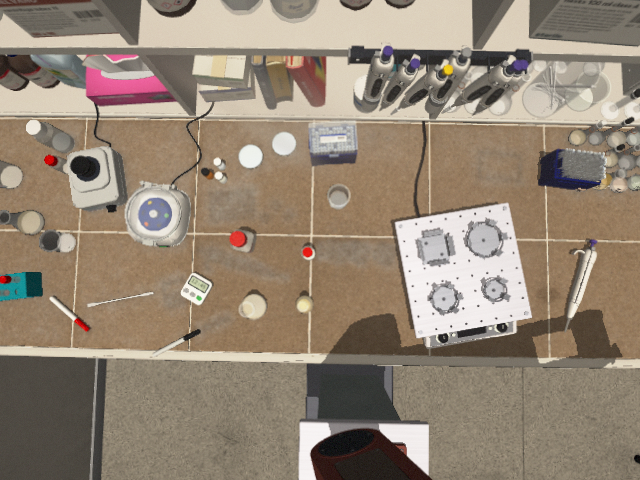

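View pics/side0.png

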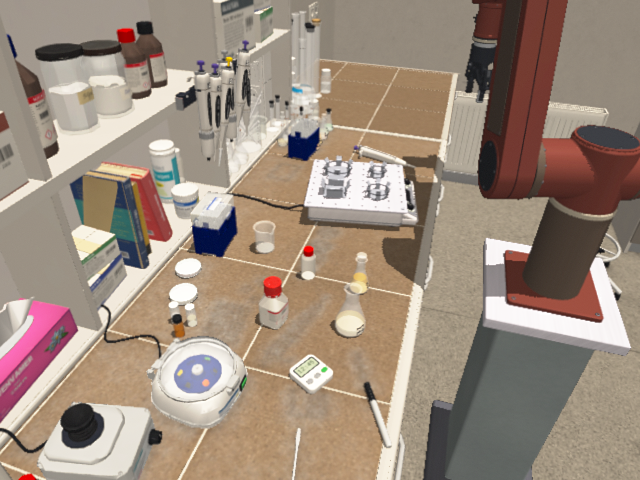

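```bash
python3 - <<'E'
import cv2
a=cv2.imread("pics/top0.png"); s=cv2.imread("pics/side0.png")
cv2.imwrite("pics/c1.png",cv2.resize(a[195:350,385:540],(600,600),interpolation=cv2.INTER_CUBIC))
cv2.imwrite("pics/c2.png",cv2.resize(s[145:235,290:430],(800,514),interpolation=cv2.INTER_CUBIC))
E
```

```text
(no output)
```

View pics/c1.png

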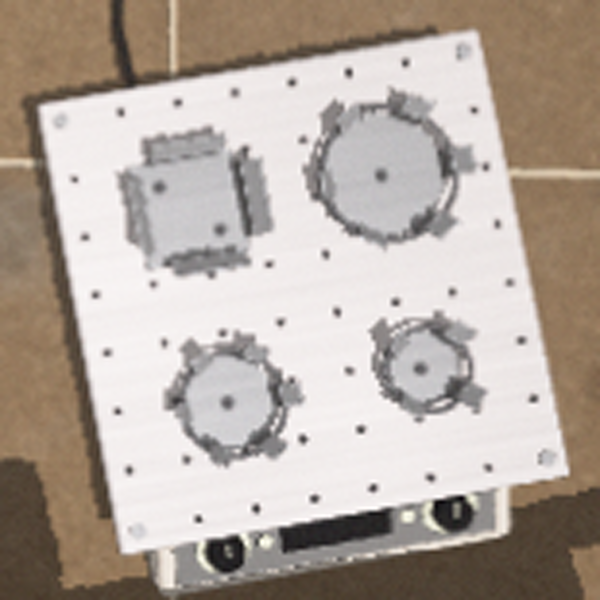

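View pics/c2.png

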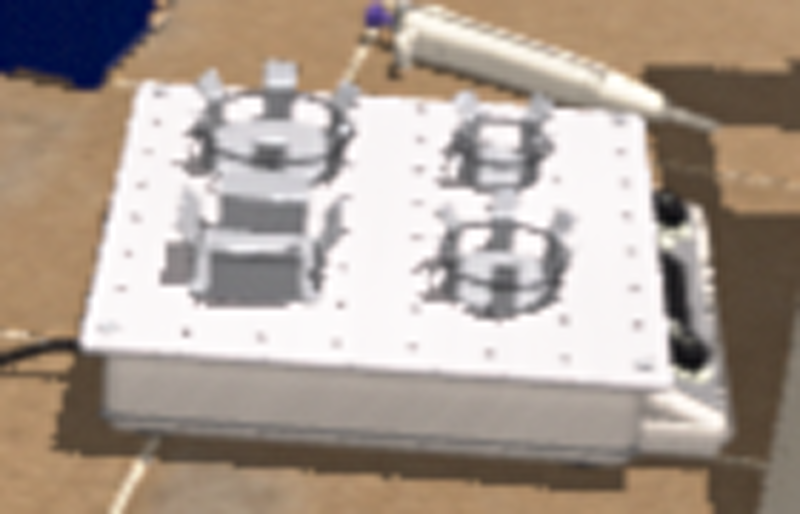

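```bash
cat > loc.py <<'E'
import numpy as np, cv2
from scipy.optimize import minimize
from plant import eyes, finder
CAL={c:eyes.get_calibration(c) for c in ("top","side")}
def project(P,c):
    k=CAL[c]; T=np.linalg.inv(k["world_from_camera"])
    return cv2.projectPoints(np.asarray(P,float).reshape(-1,1,3),cv2.Rodrigues(T[:3,:3])[0],T[:3,3],k["intrinsics"],k["dist_coeffs"])[0].reshape(-1,2)
def on_plane(uv,z,c):
    k=CAL[c]; W=k["world_from_camera"]
    n=cv2.undistortPoints(np.asarray(uv,float).reshape(-1,1,2),k["intrinsics"],k["dist_coeffs"]).reshape(-1,2)
    d=np.c_[n,np.ones(len(n))]@W[:3,:3].T; o=W[:3,3]
    return o+d*((z-o[2])/d[:,2])[:,None]
A=np.linspace(0,2*np.pi,40,endpoint=False)
circ=lambda r,z:np.c_[r*np.cos(A),r*np.sin(A),0*A+z]
sq=lambda r,z:np.array([[a*r,b*r,z] for a,b in((1,1),(-1,1),(-1,-1),(1,-1))])
M={"large_flask":[(32.5,0),(32.5,6),(15.5,56),(15.5,110)],"small_flask":[(23,0),(23,6),(11,45),(11,101)],
"round_bottle":[(16.5,0),(16.5,58),(12,61),(12,82)]}
def parts(n):
    if n=="square_bottle":
        return [np.r_[sq(.0255,0),sq(.0255,.076)],np.r_[sq(.0255,.076),circ(.018,.085)],np.r_[circ(.018,.085),circ(.018,.109)]]
    p=[circ(r/1e3,z/1e3) for r,z in M[n]]
    return [np.r_[a,b] for a,b in zip(p,p[1:])]
def draw(n,x,y,yaw,c,z0=0,S=4):
    m=np.zeros((480*S,640*S),np.uint8); R=np.array([[np.cos(yaw),-np.sin(yaw),0],[np.sin(yaw),np.cos(yaw),0],[0,0,1]])
    for p in parts(n):
        q=(project(p@R.T+[x,y,z0],c)+.5)*S-.5
        cv2.fillConvexPoly(m,cv2.convexHull(q.round().astype(np.int32)),255)
    return cv2.resize(m,(640,480),interpolation=cv2.INTER_AREA)/255.
def fit(n,masks,x0,z0=0):
    def cost(v):
        s=0
        for c,m in masks.items():
            d=draw(n,v[0],v[1],v[2] if len(v)>2 else 0,c,z0); s+=1-np.minimum(d,m).sum()/np.maximum(d,m).sum()
        return s
    sx=np.array([np.asarray(x0)]+[np.asarray(x0)+e for e in np.diag([.006,.006,.3][:len(x0)])])
    r=minimize(cost,x0,method="Nelder-Mead",options=dict(initial_simplex=sx,xatol=1e-4,fatol=1e-4))
    return r.x,r.fun/len(masks)
E
python3 - <<'E'
from loc import *
ims={c:eyes.get_image(c) for c in CAL}
for n in ["large_flask","small_flask","round_bottle","square_bottle"]:
    ms={c:finder.silhouettes(n,c)[0]["region"].astype(float) for c in CAL}
    u=np.argwhere(ms["top"]>0).mean(0)[::-1]; p=on_plane([u],.05,"top")[0]
    for sel in (["top"],["side"],["top","side"]):
        best=min((fit(n,{c:ms[c] for c in sel},[p[0],p[1]]+([a] if n[:2]=="sq" else [])) for a in (0,.5,-.5)),key=lambda r:r[1])
        print(n,sel,np.round(best[0],4),round(best[1],3))
# clamps
uv=np.array([[381,175],[228,402],[420,368],[190,208]])/(600/155)-.5+.5/3.871+[385,195]
P=on_plane(uv,.066+.0035,"top")[:,:2]   # wide, medium, narrow, bracket
Q=np.array([[.06,-.06],[-.06,.06],[-.06,-.06],[.06,.06]])
U,s,V=np.linalg.svd((Q.T)@(P-P.mean(0))); R=V.T@U.T; yaw=np.arctan2(R[1,0],R[0,0])
C=P.mean(0)+Q@R.T; print("clamps",C.round(4).tolist(),"yaw",yaw,"res",(P-C).round(4).tolist())
print("in side px",project(np.c_[C,np.full(4,.0695)],"side").round(1).tolist())
E4=P.mean(0)+np.array([[.14,.14],[.14,-.14],[-.14,-.14],[-.14,.14]])@R.T
for c in CAL: print(c,"corners",project(np.c_[E4,np.full(4,.066)],c).round(1).tolist())
for c in CAL:  # depth check of platform and bench
    d=ims[c][1]; q=project([[*P.mean(0),.066],[.45,0,0]],c).round().astype(int)
    for a,b in q:
        z=np.median(d[b-2:b+3,a-2:a+3]); k=CAL[c]; n=cv2.undistortPoints(np.array([[[a,b]]],float),k["intrinsics"],k["dist_coeffs"]).ravel()
        print(c,(k["world_from_camera"]@np.r_[n*z,z,1])[:3].round(4))
# overlay
s=ims["side"][0][:,:,::-1].copy(); s=cv2.resize(s[145:235,290:430],None,fx=6,fy=6,interpolation=cv2.INTER_CUBIC)
def mark(pts,col):
    for u,v in project(pts,"side"): cv2.circle(s,(int((u-290+.5)*6),int((v-145+.5)*6)),2,col,-1)
mark(np.c_[E4,np.full(4,.066)],(0,0,255))
for (x,y),r in zip(C[:3],(.0365,.027,.021)):
    mark(circ(r,.069)+[x,y,0],(0,200,0)); mark(circ(r+.009,.1)+[x,y,0],(255,0,0))
mark(np.r_[sq(.03,.069)@np.block([[R,np.zeros((2,1))],[np.zeros((1,2)),1]]).T]+[*C[3],0],(0,200,0))
cv2.imwrite("pics/ov.png",s)
E
```

```text
large_flask ['top'] [0.429  0.2798] 0.057
large_flask ['side'] [0.429  0.2728] 0.083
large_flask ['top', 'side'] [0.4285 0.2786] 0.1
small_flask ['top'] [0.4379 0.1521] 0.056
small_flask ['side'] [0.4363 0.1492] 0.36
small_flask ['top', 'side'] [0.4369 0.1521] 0.221
round_bottle ['top'] [0.564  0.1452] 0.175
round_bottle ['side'] [0.5626 0.1468] 0.102
round_bottle ['top', 'side'] [0.5632 0.1457] 0.143
square_bottle ['top'] [ 0.5893  0.3049 -0.2895] 0.206
square_bottle ['side'] [0.5868 0.3081 0.1431] 0.134
square_bottle ['top', 'side'] [0.5885 0.3052 0.1189] 0.196
clamps [[0.5995, -0.2722], [0.459, -0.177], [0.4816, -0.2948], [0.5769, -0.1544]] yaw 0.18945893138347153 res [[-0.0002, 0.0001], [0.0002, -0.0003], [0.0001, 0.0003], [-0.0, -0.0001]]
in side px [[337.3, 170.1], [377.2, 192.6], [376.9, 172.7], [334.7, 189.7]]
top corners [[394.1, 221.3], [508.3, 201.6], [532.6, 317.4], [416.0, 338.3]]
side corners [[303.2, 203.5], [313.8, 157.9], [401.9, 163.5], [407.3, 210.9]]
top [ 0.5293 -0.225   0.0651]
top [ 4.493e-01 -1.100e-03  3.000e-04]
side [ 0.531  -0.228   0.0639]
side [ 0.4496 -0.0018 -0.001 ]
```

View pics/ov.png

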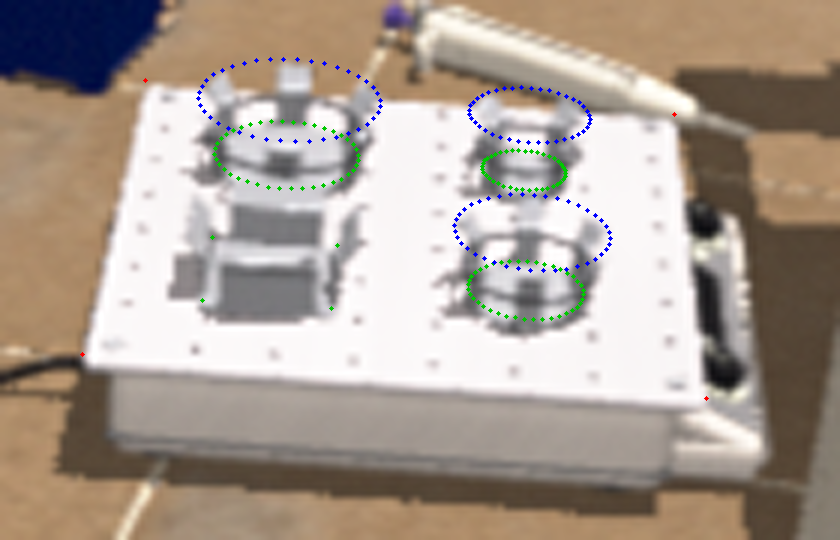

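```bash
python3 - <<'E'
from loc import *
P={"large_flask":(.4290,.2796,0),"small_flask":(.4375,.152,0),"round_bottle":(.5635,.1455,0),"square_bottle":(.5885,.3055,.119)}
out=[]
for c,(a,b,w,h),f in (("top",(222,222,100,100),6),("side",(250,225,130,125),4.615)):
    im=cv2.imread(f"pics/{c}0.png"); s=cv2.resize(im[b:b+h,a:a+w],None,fx=f,fy=f,interpolation=cv2.INTER_CUBIC)
    for n,(x,y,t) in P.items():
        m=draw(n,x,y,t,c); m=cv2.resize(m[b:b+h,a:a+w],s.shape[1::-1],interpolation=cv2.INTER_LINEAR)
        cs=cv2.findContours((m>.5).astype(np.uint8),cv2.RETR_EXTERNAL,cv2.CHAIN_APPROX_NONE)[0]
        cv2.drawContours(s,cs,-1,(0,255,0),1)
    cv2.imwrite(f"pics/ov_{c}.png",s)
E
```

```text
(no output)
```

View pics/ov_top.png

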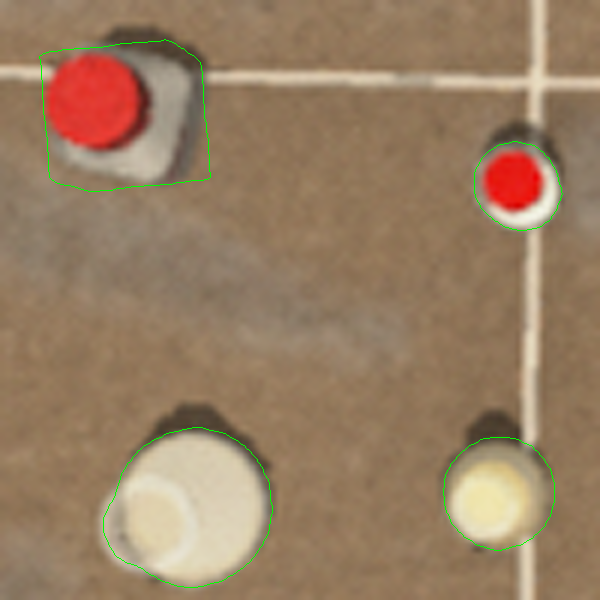

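View pics/ov_side.png

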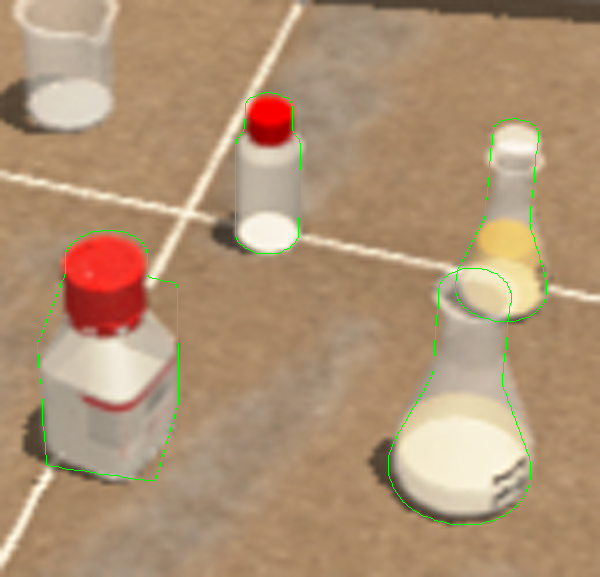

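```bash
python3 - <<'E'
import loc; from loc import *
ims={c:eyes.get_image(c) for c in CAL}
ms={c:finder.silhouettes("square_bottle",c)[0]["region"].astype(float) for c in CAL}
best=None
for h in (.055,.062,.07,.08):
    loc.parts=lambda n:[np.r_[sq(.0255,0),sq(.0255,h)],np.r_[sq(.0255,h),circ(.016,.083)],np.r_[circ(.018,.083),circ(.018,.109)]]
    r=fit("square_bottle",ms,[.5885,.3055,-.31]); print(h,r[0].round(4),round(r[1],3))
    if best is None or r[1]<best[1]: best=(*r,h)
(x,y,t),_,h=best
loc.parts=lambda n:[np.r_[sq(.0255,0),sq(.0255,h)],np.r_[sq(.0255,h),circ(.016,.083)],np.r_[circ(.018,.083),circ(.018,.109)]]
o=[]
for c,(a,b,w,hh) in (("top",(222,222,45,40)),("side",(250,270,45,65))):
    im=ims[c][0][:,:,::-1]; f=8; s=cv2.resize(im[b:b+hh,a:a+w],None,fx=f,fy=f,interpolation=cv2.INTER_CUBIC)
    for p in loc.parts(0):
        R=cv2.Rodrigues(np.array([0,0,t]))[0]; q=(project(p@R.T+[x,y,0],c)-[a,b]+.5)*f
        cv2.polylines(s,[cv2.convexHull(q.astype(np.int32))],True,(0,255,0),1)
    o.append(cv2.copyMakeBorder(s,0,520-s.shape[0],0,0,cv2.BORDER_CONSTANT))
cv2.imwrite("pics/sqb.png",np.hstack(o))
E
```

```text
0.055 [ 0.5905  0.3045 -0.1279] 0.117
0.062 [ 0.5902  0.3044 -0.1291] 0.125
0.07 [ 0.5903  0.3043 -0.1269] 0.138
0.08 [ 0.5896  0.3037 -0.0659] 0.167
```

View pics/sqb.png

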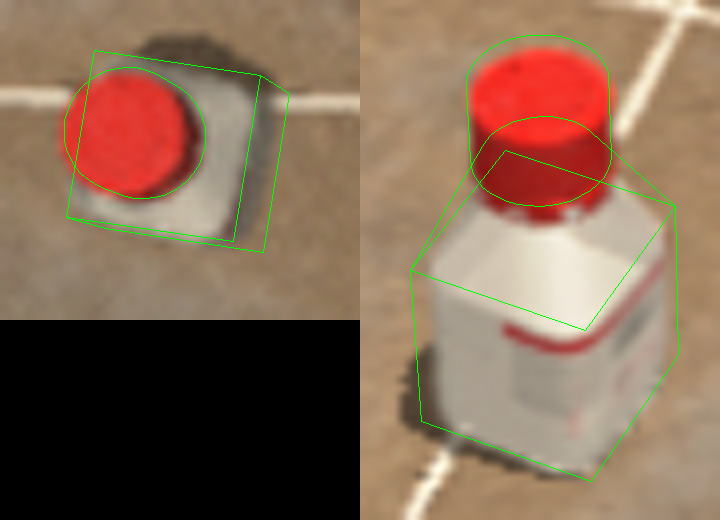

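```bash
cat > ops.py <<'E'
import numpy as np
from plant import manip, kin, eyes, finder, monitor
PI=np.pi; H=.205
#          x      y     yaw   zTCP  open
OBJ={"large_flask":(.4288,.2792,0,.066,.060),"small_flask":(.4373,.152,0,.059,.050),
 "round_bottle":(.5635,.1457,0,.034,.058),"square_bottle":(.590,.3072,-.16,.081,.062)}
DST={"large_flask":(.5995,-.2722,0),"small_flask":(.459,-.177,0),"round_bottle":(.4816,-.2948,0),"square_bottle":(.5769,-.1544,.1895)}
def st(m): print(m,"t",round(monitor.read_time_s(),1),"tcp",np.round(monitor.read_eef_pos(),4),"open",round(monitor.read_opening(),4),"F",np.round(monitor.read_ft_force(),1))
def pick(n):
    x,y,w,z,o=OBJ[n]
    manip.gripper_to(o,40)
    manip.movep([x,y,z+.13],[PI,0,w])
    if manip.move_l([x,y,z],.12,max_force=8): st("HIT"); raise SystemExit
    manip.gripper_to(0,40); st("gripped")
    manip.move_l([x,y,z+H],.2); st("lifted")
    X,Y,W=DST[n]; manip.movep([X,Y,z+H],[PI,0,W]); st("over")
def place(n,X,Y):
    z=OBJ[n][3]; zf=z+.069
    manip.move_l([X,Y,z+H],.1); manip.move_l([X,Y,zf+.035],.15)
    h=manip.move_l([X,Y,zf-.004],.03,max_force=5); st(f"down hit={h} above_floor={monitor.read_eef_pos()[2]-zf:.4f}")
    return h and monitor.read_eef_pos()[2]-zf<.006
def release(n):
    manip.gripper_to(monitor.read_opening()+.02); X,Y,_=monitor.read_eef_pos()
    manip.move_l([X,Y,OBJ[n][3]+H],.15); st("released")
E
python3 - <<'E'
from ops import *; import loc
n="large_flask"; pick(n)
X,Y,W=DST[n]; z=OBJ[n][3]
manip.move_l([X,Y,z+.069+.045],.15); st("hover")
ims={c:eyes.get_image(c) for c in loc.CAL}; z0=.069+.045
for c in ims:
    r=finder.silhouettes(n,c)
    if r:
        f=loc.fit(n,{c:r[0]["region"].astype(float)},[X,Y],z0); print(c,r[0]["confidence"],f)
import cv2,numpy as np
o=[]
for c,(a,b,w,h) in (("top",(440,190,80,100)),("side",(300,110,80,100))):
    m=loc.draw(n,X,Y,0,c,z0); s=cv2.resize(ims[c][0][b:b+h,a:a+w,::-1],None,fx=5,fy=5,interpolation=cv2.INTER_CUBIC)
    mm=cv2.resize(m[b:b+h,a:a+w],s.shape[1::-1])
    cv2.drawContours(s,cv2.findContours((mm>.5).astype(np.uint8),0,1)[0],-1,(0,255,0),1); o.append(s)
cv2.imwrite("pics/hover.png",np.hstack(o))
E
```

```text
gripped t 6.8 tcp [0.4294 0.2794 0.0667] open 0.0303 F [ 0.1 -0.   3.8]
lifted t 8.0 tcp [0.428  0.2788 0.2693] open 0.0303 F [-1.2 -0.9  0. ]
over t 10.1 tcp [ 0.5999 -0.2709  0.2712] open 0.0304 F [-0.3 -0.3 -0.5]
hover t 10.9 tcp [ 0.6001 -0.2723  0.1811] open 0.0302 F [-0.4 -0.1 -0.7]
top 0.62 (array([ 0.59787699, -0.27335174]), np.float64(0.5233280225947785))
side 0.55 (array([ 0.59986237, -0.28170852]), np.float64(0.31509416284081315))
```

View pics/hover.png

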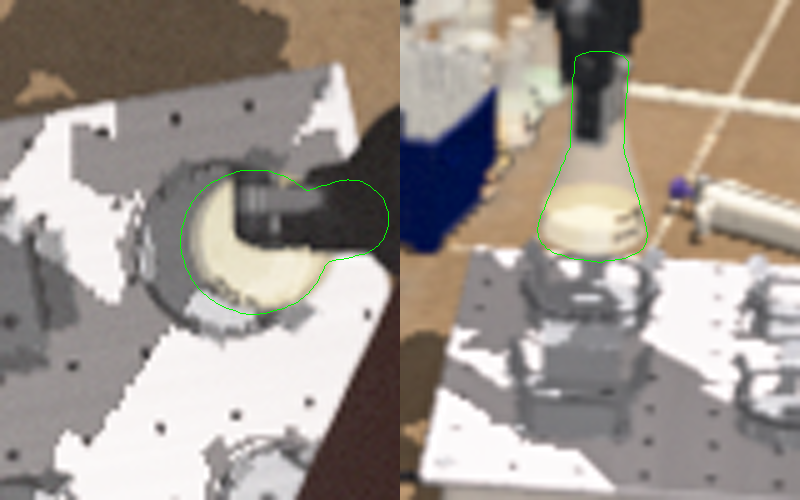

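```bash
python3 - <<'E'
from ops import *
n="large_flask"; X,Y,W=DST[n]; zf=OBJ[n][3]+.069
h=manip.move_l([X,Y,zf-.004],.03,max_force=5); st(f"down hit={h} above={monitor.read_eef_pos()[2]-zf:.4f}")
E
```

```text
down hit=True above=0.0008 t 12.4 tcp [ 0.5994 -0.2722  0.1358] open 0.03 F [-0.7 -0.6  4.2]
```

```bash
python3 - <<'E'
from ops import *
release("large_flask")
n="square_bottle"; pick(n)
if place(n,*DST[n][:2]): print("seated")
E
```

```text
released t 13.8 tcp [ 0.5978 -0.2713  0.2695] open 0.0502 F [ 0.1 -1.  -0.1]
gripped t 17.7 tcp [0.5908 0.3073 0.0822] open 0.0352 F [ 0.3 -0.6  4.8]
lifted t 18.9 tcp [0.5891 0.3069 0.2838] open 0.035 F [-0.2 -0.1 -0.7]
over t 20.6 tcp [ 0.5772 -0.1536  0.2859] open 0.0348 F [ 0.2 -0.8 -2.1]
down hit=True above_floor=0.0012 t 22.7 tcp [ 0.5769 -0.1544  0.1512] open 0.0351 F [1.1 0.5 4.6]
seated
```

```bash
python3 - <<'E'
from ops import *
release("square_bottle")
n="round_bottle"; pick(n)
if place(n,*DST[n][:2]):
    release(n); n="small_flask"; pick(n)
    if place(n,*DST[n][:2]):
        release(n)
        manip.set_joints([-1.306,.22,1.526,0,1.395,-.126]); st("home")
        import cv2
        o=[]
        for c,(a,b,w,h) in (("top",(390,190,150,150)),("side",(290,90,150,150))):
            im,_=eyes.get_image(c); o.append(cv2.resize(im[b:b+h,a:a+w,::-1],(400,400),interpolation=cv2.INTER_CUBIC))
        cv2.imwrite("pics/end.png",np.hstack(o))
E
```

```text
released t 24.1 tcp [ 0.575  -0.1537  0.2846] open 0.0553 F [-0.5  0.6 -0.7]
gripped t 27.1 tcp [0.5642 0.1458 0.035 ] open 0.0319 F [-0.9 -0.5  4.5]
lifted t 28.3 tcp [0.5626 0.1456 0.2372] open 0.0314 F [-0.4 -0.1 -1.1]
over t 29.9 tcp [ 0.4821 -0.2939  0.2389] open 0.0319 F [-0.5 -0.4 -0.4]
down hit=True above_floor=0.0010 t 32.0 tcp [ 0.4815 -0.2947  0.104 ] open 0.0314 F [-0.7  0.4  4.6]
released t 33.4 tcp [ 0.48   -0.2936  0.2377] open 0.051 F [0.7 0.2 0.1]
gripped t 36.9 tcp [0.4379 0.1521 0.0597] open 0.0214 F [ 0.  -0.3  4. ]
lifted t 38.0 tcp [0.4365 0.1519 0.2624] open 0.0209 F [-0.4 -0.1 -0.8]
over t 39.3 tcp [ 0.4591 -0.1761  0.2637] open 0.0212 F [ 0.7 -0.2  0.2]
down hit=True above_floor=0.0007 t 41.4 tcp [ 0.4589 -0.1769  0.1287] open 0.0211 F [-1.  -0.8  4.4]
released t 42.8 tcp [ 0.4574 -0.176   0.2628] open 0.0411 F [-0.6  0.1  0.1]
home t 44.5 tcp [ 0.2391 -0.5774  0.2318] open 0.0409 F [0.4 0.2 0.4]
```

View pics/end.png

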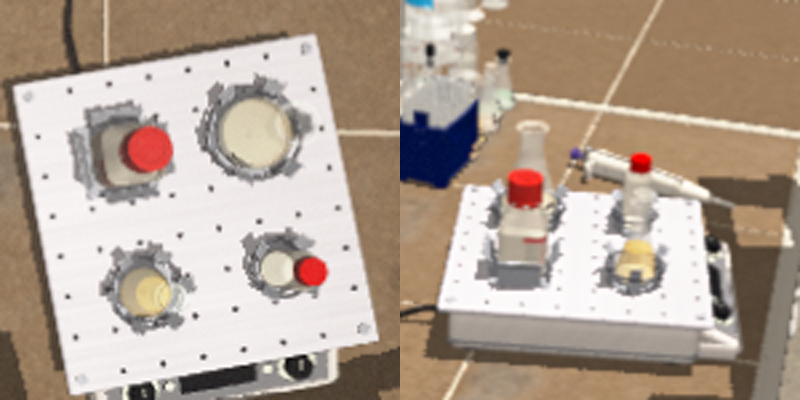

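The final picture shows all four vessels upright and seated: square bottle in the bracket at about (130,150), large flask in the wide clamp at (255,130), small flask in the medium clamp at (145,290), and round bottle in the narrow clamp at (280,268).

```bash
python3 -c "
from plant import manip; print(manip.job_done())"
```

```text
the job is handed in; nothing more can be done
None
```

The job is handed in: all four vessels stand upright on the floors of their matching clamps, each set down at about 5 N contact, in about 45 s of the 128 s allowed; the beaker and timer were not touched.

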